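# Lock a fresh filter cartridge into the bench dust extractor

## Task

Fit the fresh filter cartridge with the green handle into the socket ring of the blue dust extractor: find the notches, push it gently down against the spring, twist it a quarter turn clockwise (seen from above) to the stop, and let the spring lift it into its lock, then let go. Do not ram the ring, and leave the used cartridge with the red handle where it stands.

Things in the scene. Friction and masses are not known exactly. Their poses are not given: they have to be found in the camera images.
- cartridge_new: fresh filter cartridge: white cylinder 48 mm across, 64 mm high, green band, green grip fin on top (96 mm high in all); 0.15 to 0.3 kg. Two green lugs stick out to +x and -x, below the ends of the fin, to 32 mm from the axis, each 10 mm wide, 8 to 15 mm above the foot. Foot chamfered 3 mm. Origin: centre of the underside, z up. Half a turn about z changes nothing. Stands upright in a tray
- fin (a point): middle of the fresh cartridge's grip fin at gripping height, 87 mm above its foot. The fin is 44 mm long (along x), 14 mm wide (along y), from 64 to 96 mm above the foot; its length points to the lugs
- cartridge_used: used cartridge: same shape, brown with red fin, lugs and band, about 100 mm from the fresh one in the same plywood tray (floor 6 mm, walls 14 mm high); which is left and which right varies. Origin: centre of the underside
- extractor: dust extractor: blue box 180 x 180 x 70 mm, fixed to the table, a black hose stub on its +x side; origin: centre of its underside, z up. Centred on its top stands a grey socket ring, 84 mm across and 32 mm high, bore 52 mm. More than 50 N on it (push and twist together) damages it
- rim (a point): centre of the socket ring's rim, 102 mm above the box's underside; axes as the extractor's. Two notches facing each other (15 mm wide, to 34 mm from the axis, marked by white lines) let the lugs in. The ring is clamped with its notch line up to 0.55 rad either way from the extractor's x axis, not measured: see it, or turn the cartridge with its lugs pressed lightly on the rim till they drop in
- channel (a point): on the ring's axis, at the underside of the rim plate (8 mm thick), 94 mm above the box's underside. Below it a channel leads the lugs clockwise (from above) from the notches to a hard stop 94 degrees on; anticlockwise is blocked. The last 10 to 15 degrees are the lock pocket (red dot), 4 mm higher than the channel, into which the spring lifts the lugs once the push is eased
- plate (a joint): press of the round brass spring plate in the socket (m). Free (0) its top is 89 mm above the box's underside; 1.2 N per mm, bottoms at 0.016. Cartridge foot above the box's underside: 94 mm with lugs on the rim, 87 to 89 mm resting in the notches, under 79 mm to turn (push 12 N, more if lugs rub the notch; 14 to 17 N is good), 83 mm locked (plate at 0.006). Reads 0 until met
Things that resemble listed ones, but are neither listed nor needed, are in the scene too. Of the things shaped like the cartridge_new, the white one is meant.

How it is judged (in metres and radians):
On the way, in this order (a step that is already met when the one before it is completed fails the run):
1. the fresh cartridge is pushed down through the notches against the spring, not yet twisted (horizontal distance between cartridge_new and extractor below 0.006 m and z of cartridge_new in the frame of extractor below 0.0795 m and angle between cartridge_new's own z axis and vertical below 0.15 rad and angle between the x axis of cartridge_new and the x axis of extractor, either way round below 0.75 rad), for 0.1 s.
2. it is twisted about a quarter turn while in the ring (horizontal distance between cartridge_new and extractor below 0.006 m and z of cartridge_new in the frame of extractor below 0.085 m and angle between the x axis of cartridge_new and the y axis of extractor, either way round below 0.7 rad), for 0.1 s.
At the end, for the whole second after the job is handed in: the fresh cartridge is at rest in the ring, upright within 5 degrees, within 5 mm of its axis, its fin within 0.7 rad of the extractor's y axis, its foot 11.2 to 15 mm above the box top (lugs lifted into the lock pockets), the plate held down by over 4 mm (horizontal distance between cartridge_new and extractor below 0.005 m and z of cartridge_new in the frame of extractor between 0.0812 and 0.085 m and angle between the x axis of cartridge_new and the y axis of extractor, either way round below 0.7 rad and angle between cartridge_new's own z axis and vertical below 0.09 rad and value of joint plate above 0.004 m and linear speed of cartridge_new below 0.02 m/s); the robot touches nothing.
It fails at once if the extractor or its ring is pushed with more than 50 N (contact force between extractor and anything else above 50 N).
It fails at once if the used cartridge is moved by more than 15 mm (distance of cartridge_used from where it was at the start of the episode above 0.015 m).
It also fails if it takes over 72 s, if anything falls off the work surface, if the arm or the gripper's body presses on something with over 40 N, if the wrist force passes 120 N, or if a joint passes its speed limit or range.

## Robot

A 6-joint arm with a two-finger parallel gripper is mounted at the origin on the work surface. World frame = base frame: x ahead of the robot, y to its left, z up, the work surface at z = 0. Lengths are in mm, angles in rad, forces in N, time in s.
With the tool pointing down it reaches from about 250 to 775 mm from the base axis. Payload 4 kg.
Tool frame: the origin (TCP) lies on the centre line of the jaws, within the pads' length; the fingertips stand 25 mm ahead of it and the grasp point (between the pads) lies 6 mm ahead of it; z points along the fingers, y is the direction in which the jaws open and shut (so a half turn about z gives the same grasp; the last joint's range is limited). The gripper opens to 94 mm and grips with 3 to 60 N. Pads are 16 mm wide; open, the fingers measure 119 mm over their backs; the gripper's body (75 mm by 177 mm) begins 78 mm behind the grasp point.
Start: joints at [1.034, 0.087, 1.371, -0, 1.684, -0.103], TCP at [231.189, 499.071, 209.006] pointing down, gripper open.
Joint ranges: [-3.1, 3.1], [-0.76, 2.03], [0.27, 2.55], [-1.08, 4.22], [0.17, 2.65], [-2.57, 2.57]. Speed limits (rad/s): [2.79, 2.79, 3.14, 3.14, 3.14, 3.14].

## Interface

Orientations are given as a unit quaternion [w, x, y, z].
In Python, from station import manip gives the robot as it stands.
- The arm moves only by the shell command python3 -m pendant 'ROWS' [FORCE]. ROWS is a JSON object of lists of equal length, an entry for each row: "rot": the turn, a rotation vector about the tool's x, y, z in degrees, a list of three; "slide": the shift along the tool's x, y, z in m, a list of three; "grip": the finger opening in m, from 0 to 0.094. A call has 1 to 8 rows; each row is the pose to reach, as a shift and turn from the pose measured when the call began, along the tool's axes at that moment; what a row does not reach only later rows make up. A row lasts 1/10 s, in which the tool goes at most 50 mm and 8.59 degrees, less where a joint would pass 70% of its speed; a pose out of reach is approached as far as the arm can. A call with a gripper value outside its range is refused whole. The fingers move at their own pace and stop on an object; FORCE is the grip in N (left out, the last holds). Time passes only in rows, so rows that repeat a pose let the fingers close. It gives the time, the measured TCP pose, the force and the opening at its end, in the units of the state.
- manip.get_state(): the state, without advancing time (a new reading comes with each control period).
- manip.read_camera(name): name is "side" or "top"; returns (picture, depth): 480x640x3 uint8, red, green, blue; 480x640 float32, mm along the optical axis (not along the pixel's ray), 0 where there is no reading.
- manip.camera_info(name): a dict with "mtx" (3x3 intrinsics, pixels), "k1" (the pictures are not rectified: a ray, as slopes to the right and down, at radius r is drawn at 1 + k1 r^2 times it, then the intrinsics apply), "cam_to_world" (4x4, takes a point from camera to world coordinates). Camera axes: x right, y down, z forward; pixel columns grow to the right and rows downward; lengths in mm; the calibration is good to about 2 mm. A picture is of the moment at which its call begins. camera_info takes no time and is no camera call.
- manip.finish_job(): hands the job in, once; it reports no verdict.
The state is a dict: "t": time; "joint_positions": joint angles; "qd": joint speeds; "effort": joint torques, N m; "position": TCP position; "orientation": TCP orientation; "ft_force": force on the tool from outside, world axes, zero at the start; "moment": the same for the moment, N m; "gripper_width": finger opening in mm.
Only numpy, scipy, OpenCV 4.12 (cv2) and the standard library are available. Lean on these libraries where they do the work, as an engineer would, in place of code of your own. Each camera call takes 0.05 s, during which the arm holds its last target. There are 200 camera calls.

## Working session

There is one attempt and no reset: what is moved stays moved. The work goes in short steps, Python scripts to look and compute and a shell command to move; the robot and the scene stay as the last step left them, time stands still between calls to the robot, and variables do not carry over. Pictures are saved under pics/ and viewed, about 8 in all and at most 12, crops included, and the job is handed in when it is done.

```bash
ls; mkdir -p pics; cat > h.py <<'E'
import numpy as np, cv2, json
from station import manip
def shot(n,name):
    p,d=manip.read_camera(n); np.savez('pics/'+name,p=p,d=d); cv2.imwrite(f'pics/{name}.png',p[:,:,::-1]); return p,d
def rays(n,uv):
    i=manip.camera_info(n); K=np.array(i['mtx'],float); k=i['k1']
    T=np.array(i['cam_to_world'],float)
    q=cv2.undistortPoints(np.array(uv,float).reshape(-1,1,2),K,np.array([k,0,0,0,0.]))[:,0]
    D=np.c_[q,np.ones(len(q))]@T[:3,:3].T
    return T[:3,3],D
def onplane(n,uv,z):
    o,D=rays(n,uv); return o+D*((z-o[2])/D[:,2])[:,None]
def withdepth(n,uv,dep):
    o,D=rays(n,uv); return o+D*np.array(dep)[:,None]
E
python3 - <<'E'
from h import *
for n in('top','side'):
    shot(n,n+'0'); i=manip.camera_info(n); print(n,np.round(i['mtx'],1).tolist(),i['k1'],np.round(i['cam_to_world'],3).tolist())
print(manip.get_state())
E
```

```text
pics
top [[475.4, 0.0, 328.0], [0.0, 475.4, 238.0], [0.0, 0.0, 1.0]] -0.02739013322091594 [[-0.016, -0.997, 0.082, 390.283], [-1.0, 0.017, 0.011, 21.095], [-0.013, -0.082, -0.997, 840.808], [0.0, 0.0, 0.0, 1.0]]
side [[508.9, 0.0, 324.2], [0.0, 508.9, 237.1], [0.0, 0.0, 1.0]] -0.016568563913847967 [[0.821, -0.291, 0.492, 113.534], [-0.571, -0.392, 0.721, -482.579], [-0.017, -0.873, -0.487, 451.544], [0.0, 0.0, 0.0, 1.0]]
{'t': 0.1, 'joint_positions': array([ 1.03390581e+00,  8.78268663e-02,  1.37206626e+00, -4.60588849e-06,
        1.68360425e+00, -1.03099586e-01]), 'qd': array([ 0.00097179, -0.00185795, -0.00409108,  0.0014036 ,  0.00073509,
       -0.00061729]), 'effort': array([ 2.84660717e-03, -3.41252267e+01, -3.03301120e+01,  7.20658712e-02,
        3.04095203e-02, -1.07185326e-04]), 'position': array([230.93082694, 498.6407249 , 207.96955885]), 'orientation': array([-2.97404280e-04,  2.15199023e-01,  9.76569748e-01, -9.04736791e-04]), 'ft_force': array([ 0.30647899, -0.72294853,  0.63822491]), 'moment': array([ 0.03768714, -0.00670489,  0.06807127]), 'gripper_width': 93.90498532773721}
```

View pics/top0.png

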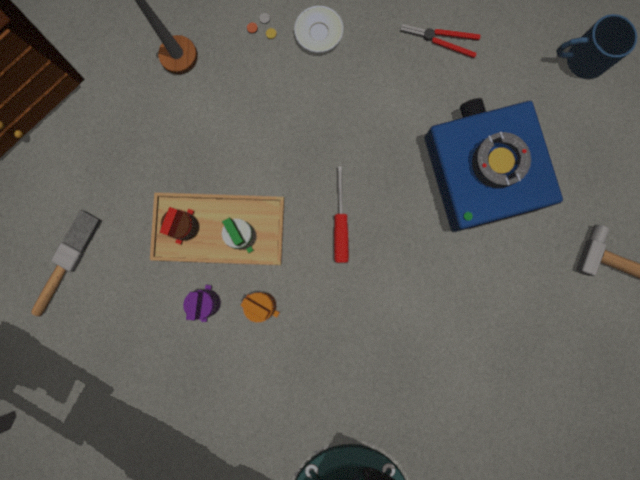

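View pics/side0.png

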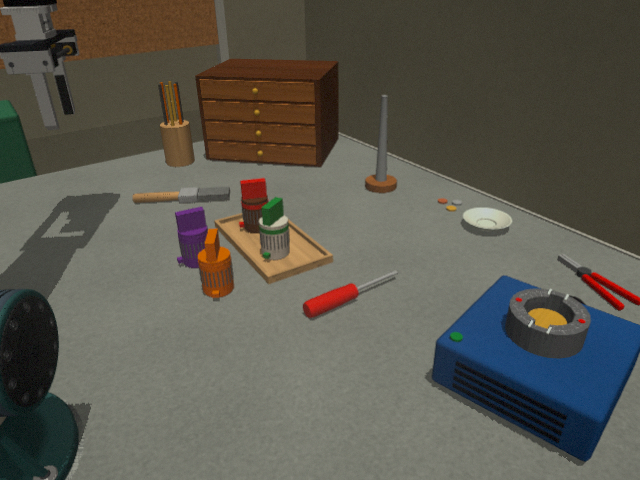

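The top view shows the fresh cartridge at about (237,233), the used one at (178,225) and the ring at (503,160). The hose stub is at (473,106), so the extractor's +x points up in the image. Next I'll measure these and zoom in on the ring and fin.

```bash
python3 - <<'E'
from h import *
z=np.load('pics/top0.npz'); p,d=z['p'],z['d']
hsv=cv2.cvtColor(p,cv2.COLOR_RGB2HSV)
g=cv2.inRange(hsv,(50,120,30),(80,255,255)); g[:,:200]=0; g[:,280:]=0
ys,xs=np.nonzero(g); P=withdepth('top',np.c_[xs,ys],d[ys,xs])
fin=P[:,2]>85; print('fin z',P[fin,2].mean(),P[~fin].mean(0) if (~fin).any() else '')
m=np.zeros_like(g); m[ys[fin],xs[fin]]=255
r=cv2.minAreaRect(np.c_[xs[fin],ys[fin]].astype(np.float32)); bx=cv2.boxPoints(r)
W=onplane('top',bx,102); print('fin ctr',W.mean(0),'edges',[(np.linalg.norm(W[i]-W[i-1]).round(1),np.degrees(np.arctan2(*(W[i]-W[i-1])[1::-1])).round(1)) for i in range(4)])
# box
ys,xs=np.nonzero(cv2.inRange(hsv,(100,120,40),(125,255,255))); k=(xs>410)&(xs<575)&(ys>90)
ys,xs=ys[k],xs[k]; P=withdepth('top',np.c_[xs,ys],d[ys,xs]); k=abs(P[:,2]-70)<5
print('boxtop z',P[k,2].mean()); r=cv2.minAreaRect(P[k,:2].astype(np.float32)); print('box',r)
# ring
s=(slice(120,205),slice(455,550)); yy,xx=np.mgrid[s]; P=withdepth('top',np.c_[xx.ravel(),yy.ravel()],d[s].ravel()); k=abs(P[:,2]-102)<5
(c,rad)=cv2.minEnclosingCircle(P[k,:2].astype(np.float32)); print('ring',c,rad,P[k,2].mean())
a=cv2.resize(p[120:200,460:550],None,fx=6,fy=6,interpolation=cv2.INTER_CUBIC)
b=cv2.resize(p[200:280,200:250],None,fx=5,fy=6,interpolation=cv2.INTER_CUBIC)
cv2.imwrite('pics/crop1.png',np.hstack([a,b])[:,:,::-1])
E
```

```text
fin z 102.9765776385083 [440.77488639 167.55131904  21.25697488]
fin ctr [463.82749106 178.68893295 102.        ] edges [(np.float64(43.3), np.float64(28.2)), (np.float64(13.4), np.float64(-62.4)), (np.float64(43.3), np.float64(-151.9)), (np.float64(13.3), np.float64(117.5))]
boxtop z 70.88824315613562
box ((572.6022338867188, -249.06544494628906), (179.93701171875, 180.18402099609375), 14.361224174499512)
ring (572.334228515625, -250.3968505859375) 43.14702224731445 102.8181797178385
```

View pics/crop1.png

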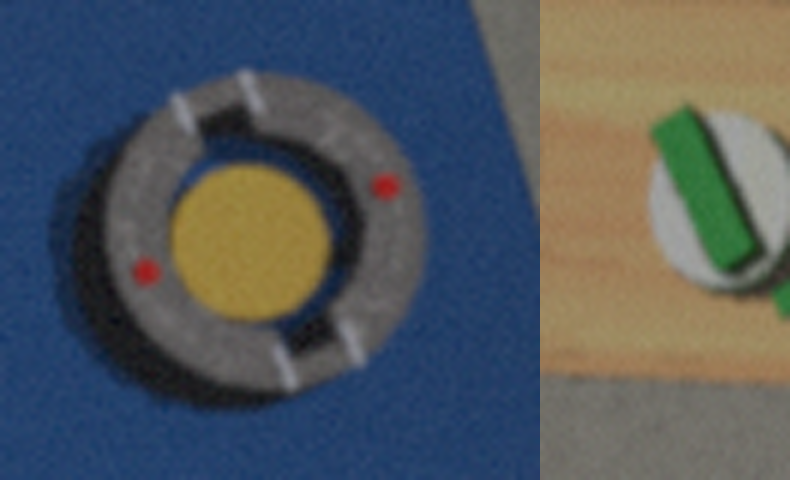

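```bash
python3 - <<'E'
from h import *
f=lambda L:[(460+x/6-.42,120+y/6-.42) for x,y in L]
N=onplane('top',f([(185,113),(250,92),(287,368),(350,343)]),102)
R=onplane('top',f([(386,187),(146,272)]),102)
print(N.mean(0),R.mean(0)); e=(N[0]+N[1]-N[2]-N[3])
print('notch',np.degrees(np.arctan2(e[1],e[0])),'dots',np.degrees(np.arctan2(*(R[0]-R[1])[1::-1])))
# side view fin
z=np.load('pics/side0.npz'); p,d=z['p'],z['d']; hsv=cv2.cvtColor(p,cv2.COLOR_RGB2HSV)
g=cv2.inRange(hsv,(50,120,30),(80,255,255)); ys,xs=np.nonzero(g); k=(xs>240)&(xs<300)&(ys>190)&(ys<230); P=withdepth('side',np.c_[xs,ys][k],d[ys,xs][k])
t=P[P[:,2]>100]; print(len(t),P.mean(0),P.min(0),P.max(0),t.mean(0))
# ring in side
yy,xx=np.mgrid[280:360,500:595]; P=withdepth('side',np.c_[xx.ravel(),yy.ravel()],d[280:360,500:595].ravel());k=abs(P[:,2]-102)<4
print('side ring',cv2.minEnclosingCircle(P[k,:2].astype(np.float32)),P[k,2].mean())
s=manip.get_state()
print(np.array([463.8,178.7])-s['position'][:2])
from scipy.spatial.transform import Rotation as Ro
q=s['orientation']; M=Ro.from_quat(np.r_[q[1:],q[0]]); print(M.as_matrix().round(3)); print(M.inv().apply(np.array([463.8,178.7,170])-s['position']))
E
```

```text
[ 573.67725184 -251.11398995  102.        ] [ 573.43205808 -250.67368142  102.        ]
notch 18.873344997500887 dots -71.30747855598064
112 [457.37747292 168.94391471  92.48037726] [ 113.53431939 -482.57873676   -0.60180825] [571.21876973 384.91129998 451.54431365] [453.449687   160.06027842 110.67507964]
side ring ((572.7335815429688, -250.94647216796875), 44.17864990234375) 101.68749898532188
[ 232.86917306 -319.9407249 ]
[[-0.907  0.42  -0.001]
 [ 0.42   0.907 -0.002]
 [ 0.    -0.002 -1.   ]]
[-345.78341634 -192.35695858   38.26795106]
```

```bash
python3 -m pendant '{"rot":[[0,0,-53],[0,0,-53],[0,0,-53],[0,0,-53],[0,0,-53],[0,0,-53],[0,0,-53],[0,0,-53]],"slide":[[-0.346,-0.192,0.038],[-0.346,-0.192,0.038],[-0.346,-0.192,0.038],[-0.346,-0.192,0.038],[-0.346,-0.192,0.038],[-0.346,-0.192,0.038],[-0.346,-0.192,0.038],[-0.346,-0.192,0.038]],"grip":[0.07,0.07,0.07,0.07,0.07,0.07,0.07,0.07]}' 30
cat >> h.py <<'E'
from scipy.spatial.transform import Rotation as Ro
def need(x,y,z,xang):
    """slide (mm, tool axes) and rot z (deg) to reach TCP x,y,z, with tool x at world angle xang, pointing down"""
    s=manip.get_state(); q=s['orientation']; M=Ro.from_quat(np.r_[q[1:],q[0]])
    a=np.radians(xang); X=np.array([np.cos(a),np.sin(a),0]); Z=np.array([0,0,-1.]); G=Ro.from_matrix(np.c_[X,np.cross(Z,X),Z])
    m=M.as_matrix(); print('t',s['t'],'pos',s['position'].round(1),'xang',np.degrees(np.arctan2(m[1,0],m[0,0])).round(2),'F',s['ft_force'].round(1),'M',s['moment'].round(2),'w',round(s['gripper_width'],1),'q6',s['joint_positions'][5].round(3))
    print('slide',M.inv().apply(np.array([x,y,z])-s['position']).round(1),'rot',(M.inv()*G).as_rotvec(degrees=True).round(2))
E
python3 -c "
from h import *
need(463.8,178.7,99,208.2)"
```

```text
t: 0.9
position: [446.0, 203.4, 172.9]
orientation: [-0.001, -0.244, 0.97, -0.001]
ft_force: [0.8, 0.4, 0.2]
gripper_width: 70.2
t 0.9 pos [446.  203.4 172.9] xang -151.7 F [0.8 0.4 0.2] M [ 0.07  0.03 -0.02] w 70.2 q6 -1.752
slide [ -4.1 -30.1  73.9] rot [-0.04 -0.11  0.1 ]
```

```bash
python3 -m pendant '{"rot":[[0,0,0],[0,0,0],[0,0,0],[0,0,0],[0,0,0],[0,0,0]],"slide":[[-0.004,-0.03,0.01],[-0.004,-0.03,0.03],[-0.004,-0.03,0.05],[-0.004,-0.03,0.065],[-0.004,-0.03,0.074],[-0.004,-0.03,0.074]],"grip":[0.07,0.07,0.07,0.07,0.07,0.07]}' 30
python3 -c "
from h import *
need(463.8,178.7,99,208.2)"
```

```text
t: 1.5
position: [462.4, 178.4, 97.1]
orientation: [-0.003, -0.244, 0.97, -0.001]
ft_force: [0.1, -0.4, -0.7]
gripper_width: 70.0
t 1.5 pos [462.4 178.4  97.1] xang -151.7 F [ 0.1 -0.4 -0.7] M [ 0.08  0.02 -0.  ] w 70.0 q6 -1.81
slide [-1.3 -0.4 -2. ] rot [ 0.01 -0.32  0.1 ]
```

```bash
python3 -m pendant '{"rot":[[0,0,0],[0,0,0],[0,0,0],[0,0,0],[0,0,0],[0,0,0],[0,0,0],[0,0,0]],"slide":[[-0.001,0,-0.001],[-0.001,0,-0.001],[-0.001,0,-0.001],[-0.001,0,-0.001],[-0.001,0,-0.001],[-0.001,0,-0.001],[-0.001,0,-0.001],[-0.001,0,-0.001]],"grip":[0.05,0.03,0.01,0.005,0.005,0.005,0.005,0.005]}' 40
python3 -m pendant '{"rot":[[0,0,0],[0,0,0],[0,0,0],[0,0,0],[0,0,0]],"slide":[[0,0,-0.01],[0,0,-0.04],[0,0,-0.08],[0,0,-0.12],[0,0,-0.12]],"grip":[0.005,0.005,0.005,0.005,0.005]}' 40
python3 -c "
from h import *
need(573,-250.8,218,198.8)"
```

```text
t: 2.3
position: [463.3, 179.0, 98.1]
orientation: [-0.003, -0.244, 0.97, -0.0]
ft_force: [-0.4, 0.4, 0.0]
gripper_width: 13.4
t: 2.8
position: [467.0, 180.1, 225.6]
orientation: [0.004, -0.244, 0.97, -0.0]
ft_force: [0.0, 0.5, -1.3]
gripper_width: 13.6
t 2.8 pos [467.  180.1 225.6] xang -151.7 F [ 0.   0.5 -1.3] M [ 0.05  0.02 -0.02] w 13.6 q6 -1.809
slide [ 111.  -429.6    8. ] rot [-0.13  0.44  9.5 ]
```

```bash
python3 -m pendant '{"rot":[[0,0,5],[0,0,9.5],[0,0,9.5],[0,0,9.5],[0,0,9.5],[0,0,9.5],[0,0,9.5],[0,0,9.5]],"slide":[[0.01,-0.04,0],[0.022,-0.085,0],[0.035,-0.135,0],[0.048,-0.185,0],[0.06,-0.23,0],[0.07,-0.27,0],[0.08,-0.31,0],[0.083,-0.32,0]],"grip":[0.005,0.005,0.005,0.005,0.005,0.005,0.005,0.005]}' 40
python3 -c "
from h import *
need(573,-250.8,222,198.8)"
```

```text
t: 3.6
position: [545.3, -145.0, 223.7]
orientation: [0.002, -0.161, 0.987, -0.0]
ft_force: [-0.6, 0.4, -2.7]
gripper_width: 13.5
t 3.6 pos [ 545.3 -145.   223.7] xang -161.47 F [-0.6  0.4 -2.7] M [0.1  0.05 0.  ] w 13.5 q6 -2.255
slide [   7.4 -109.1    1.8] rot [-0.07  0.27 -0.27]
```

```bash
python3 -m pendant '{"rot":[[0,0,0],[0,0,0],[0,0,0],[0,0,0],[0,0,0]],"slide":[[0.003,-0.04,0],[0.005,-0.075,0],[0.007,-0.1,0],[0.0074,-0.109,0],[0.0074,-0.109,0.002]],"grip":[0.005,0.005,0.005,0.005,0.005]}' 40
python3 - <<'E'
from h import *
need(573,-250.8,222,198.8)
a,_=shot('top','top1'); b,_=shot('side','side1')
cv2.imwrite('pics/crop2.png',np.hstack([cv2.resize(a[70:240,420:580],(400,425)),cv2.resize(b[150:320,480:640],(400,425))])[:,:,::-1])
E
```

```text
t: 4.1
position: [572.8, -250.7, 220.9]
orientation: [0.002, -0.161, 0.987, 0.0]
ft_force: [-0.5, -0.1, -2.3]
gripper_width: 13.2
t 4.1 pos [ 572.8 -250.7  220.9] xang -161.52 F [-0.5 -0.1 -2.3] M [ 0.06  0.04 -0.01] w 13.2 q6 -2.398
slide [-0.2 -0.1 -1.1] rot [ 0.02  0.23 -0.32]
```

View pics/crop2.png

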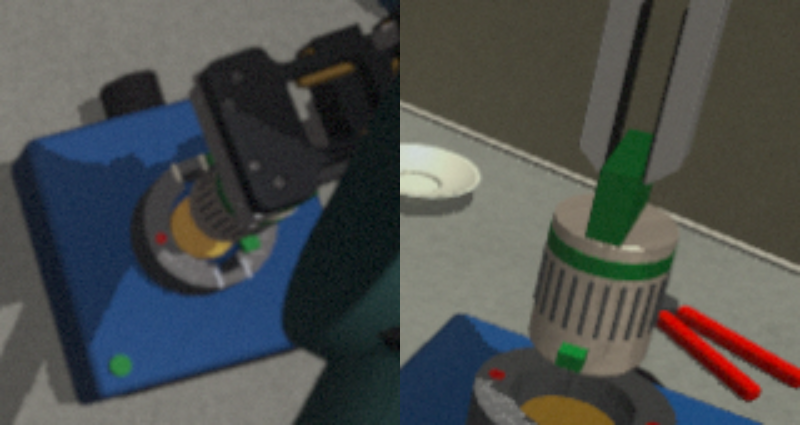

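The crop shows the cartridge held upright above the ring, with the near lug roughly over the notch side. I'll check its axis against the ring from the side camera's depth.

```bash
python3 - <<'E'
from h import *
from scipy.optimize import least_squares
z=np.load('pics/side1.npz'); p,d=z['p'],z['d']
s=(slice(225,300),slice(525,600)); yy,xx=np.mgrid[s]; P=withdepth('side',np.c_[xx.ravel(),yy.ravel()],d[s].ravel())
zz=P[:,2]; k=(np.hypot(P[:,0]-573,P[:,1]+251)<36)
for lo,hi in((148,188),(148,165),(168,188)):
    Q=P[k&(zz>lo)&(zz<hi)]
    r=least_squares(lambda c:np.hypot(Q[:,0]-c[0],Q[:,1]-c[1])-24,[573,-251],loss='soft_l1'); print(lo,len(Q),r.x.round(2),np.abs(r.fun).mean().round(2))
z0=np.load('pics/side0.npz')['d']
# ring outer wall fit same way, r=42
s=(slice(290,365),slice(500,600)); yy,xx=np.mgrid[s]; P=withdepth('side',np.c_[xx.ravel(),yy.ravel()],z0[s].ravel()); R=np.hypot(P[:,0]-573,P[:,1]+251)
Q=P[(P[:,2]>74)&(P[:,2]<97)&(R>36)&(R<50)]
r=least_squares(lambda c:np.hypot(Q[:,0]-c[0],Q[:,1]-c[1])-42,[573,-251],loss='soft_l1'); print('ring',len(Q),r.x.round(2),np.abs(r.fun).mean().round(2))
E
```

```text
148 1714 [ 574.29 -248.45] 0.66
148 697 [ 574.42 -248.34] 0.71
168 891 [ 574.21 -248.52] 0.62
ring 1400 [ 572.12 -250.08] 0.62
```

```bash
python3 -c "
from h import *
need(571,-252,198,198.8)"
```

```text
t 4.2 pos [ 572.6 -249.1  221.1] xang -161.41 F [ 0.8 -0.7 -2.7] M [ 0.09 -0.01 -0.04] w 13.5 q6 -2.398
slide [ 2.6 -2.3 23.1] rot [ 0.05  0.23 -0.21]
```

```bash
python3 -m pendant '{"rot":[[0,0.2,0],[0,0.2,0],[0,0.2,0],[0,0.2,0],[0,0.2,0]],"slide":[[0.0026,-0.0009,0.008],[0.0026,-0.0009,0.016],[0.0026,-0.0009,0.022],[0.0026,-0.0009,0.022],[0.0026,-0.0009,0.022]],"grip":[0.005,0.005,0.005,0.005,0.005]}' 40
python3 - <<'E'
from h import *
need(570.4,-251,186,198.8)
b,_=shot('side','side2')
cv2.imwrite('pics/crop3.png',cv2.resize(b[210:370,470:630],(600,600),interpolation=cv2.INTER_CUBIC)[:,:,::-1])
E
```

```text
t: 4.7
position: [570.4, -250.4, 198.8]
orientation: [-0.0, -0.162, 0.987, 0.001]
ft_force: [0.1, 0.1, -1.5]
gripper_width: 13.5
t 4.7 pos [ 570.4 -250.4  198.8] xang -161.39 F [ 0.1  0.1 -1.5] M [ 0.08 -0.01 -0.02] w 13.5 q6 -2.401
slide [ 0.2 -0.6 12.8] rot [ 0.08  0.01 -0.19]
```

View pics/crop3.png

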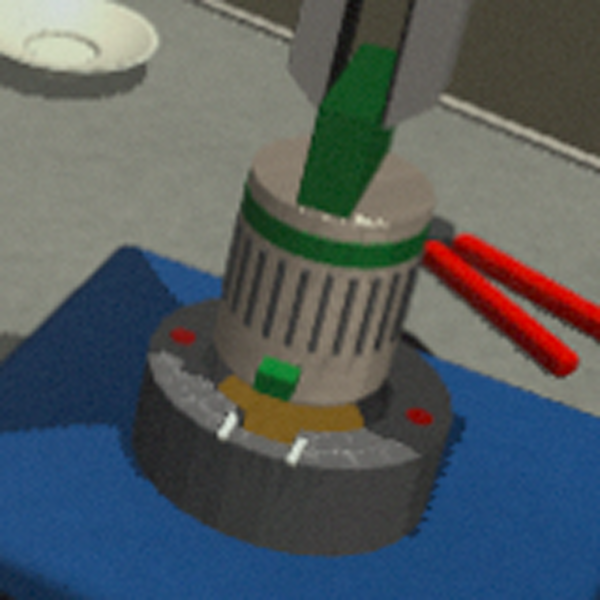

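The near lug, at (277,378), lines up with the notch between the white lines at (228,425) and (297,450). I'll lower it gently.

```bash
python3 -m pendant '{"rot":[[0,0,0],[0,0,0],[0,0,0],[0,0,0],[0,0,0],[0,0,0]],"slide":[[0,0,0.003],[0,0,0.006],[0,0,0.009],[0,0,0.012],[0,0,0.014],[0,0,0.014]],"grip":[0.005,0.005,0.005,0.005,0.005,0.005]}' 40
python3 -c "
from h import *
need(570.4,-251,180,198.8)"
```

```text
t: 5.35
position: [570.3, -250.5, 184.6]
orientation: [-0.0, -0.162, 0.987, 0.001]
ft_force: [0.4, -0.3, -2.3]
gripper_width: 13.5
t 5.35 pos [ 570.3 -250.5  184.6] xang -161.4 F [ 0.4 -0.3 -2.3] M [0.11 0.02 0.02] w 13.5 q6 -2.401
slide [ 0.1 -0.5  4.6] rot [ 0.09  0.   -0.2 ]
```

```bash
python3 -m pendant '{"rot":[[0,0,0],[0,0,0],[0,0,0],[0,0,0],[0,0,0]],"slide":[[0,0,0.0015],[0,0,0.003],[0,0,0.0045],[0,0,0.006],[0,0,0.006]],"grip":[0.005,0.005,0.005,0.005,0.005]}' 40
python3 -c "
from h import *
need(570.4,-251,170,198.8)"
```

```text
t: 5.85
position: [570.5, -250.5, 179.1]
orientation: [0.0, -0.162, 0.987, 0.001]
ft_force: [0.5, -0.1, 2.2]
gripper_width: 13.0
t 5.85 pos [ 570.5 -250.5  179.1] xang -161.4 F [ 0.5 -0.1  2.2] M [0.13 0.02 0.  ] w 13.0 q6 -2.401
slide [ 0.3 -0.5  9.1] rot [ 0.06  0.04 -0.2 ]
```

```bash
python3 -m pendant '{"rot":[[0,0,0],[0,0,0],[0,0,0],[0,0,0],[0,0,0],[0,0,0],[0,0,0]],"slide":[[0,0,0.002],[0,0,0.004],[0,0,0.006],[0,0,0.008],[0,0,0.009],[0,0,0.009],[0,0,0.009]],"grip":[0.005,0.005,0.005,0.005,0.005,0.005,0.005]}' 50
python3 -c "
from h import *
need(570.4,-251,170,198.8)"
```

```text
t: 6.55
position: [571.0, -250.5, 172.7]
orientation: [0.002, -0.162, 0.987, -0.0]
ft_force: [-1.4, 1.5, 8.0]
gripper_width: 13.3
t 6.55 pos [ 571.  -250.5  172.7] xang -161.39 F [-1.4  1.5  8. ] M [ 0.4   0.47 -0.02] w 13.3 q6 -2.401
slide [ 0.7 -0.2  2.7] rot [-0.06  0.17 -0.19]
```

```bash
python3 -m pendant '{"rot":[[0,0,0],[0,0,0],[0,0,0],[0,0,0],[0,0,0]],"slide":[[0,0,0.004],[0,0,0.0055],[0,0,0.007],[0,0,0.007],[0,0,0.007]],"grip":[0.005,0.005,0.005,0.005,0.005]}' 50
python3 -c "
from h import *
need(570.4,-251,170,198.8)"
```

```text
t: 7.05
position: [571.4, -250.6, 169.6]
orientation: [0.003, -0.162, 0.987, -0.001]
ft_force: [-3.3, 1.9, 12.5]
gripper_width: 13.1
t 7.05 pos [ 571.4 -250.6  169.6] xang -161.38 F [-3.3  1.9 12.5] M [ 0.58  0.81 -0.02] w 13.1 q6 -2.401
slide [ 1.1 -0.  -0.4] rot [-0.22  0.32 -0.18]
```

```bash
python3 -m pendant '{"rot":[[0,0,0],[0,0,4],[0,0,8],[0,0,12],[0,0,16],[0,0,20],[0,0,20]],"slide":[[0,0,0.004],[0,0,0.004],[0,0,0.004],[0,0,0.004],[0,0,0.004],[0,0,0.004],[0,0,0.004]],"grip":[0.005,0.005,0.005,0.005,0.005,0.005,0.005]}' 60
python3 -c "
from h import *
need(570.4,-251,170,105)"
```

```text
t: 7.75
position: [572.8, -251.3, 169.8]
orientation: [0.006, 0.012, 1.0, -0.002]
ft_force: [-1.8, 1.2, 10.8]
gripper_width: 13.3
t 7.75 pos [ 572.8 -251.3  169.8] xang 178.57 F [-1.8  1.2 10.8] M [0.31 0.38 0.05] w 13.3 q6 -2.051
slide [ 2.4  0.2 -0.2] rot [ 0.23  0.79 73.57]
```

```bash
python3 -m pendant '{"rot":[[0,0,7],[0,0,14],[0,0,21],[0,0,28],[0,0,35],[0,0,42],[0,0,49],[0,0,56]],"slide":[[0,0.0002,0.0045],[0,0.0004,0.0045],[0,0.0006,0.0045],[-0.0002,0.0008,0.0045],[-0.0003,0.001,0.0045],[-0.0005,0.0012,0.0045],[-0.0006,0.0013,0.0045],[-0.0008,0.0015,0.0045]],"grip":[0.005,0.005,0.005,0.005,0.005,0.005,0.005,0.005]}' 60
python3 -c "
from h import *
need(570.4,-251,170,105)"
```

```text
t: 8.55
position: [574.1, -249.1, 169.2]
orientation: [0.008, 0.482, 0.876, 0.001]
ft_force: [-3.6, 3.3, 12.6]
gripper_width: 12.9
t 8.55 pos [ 574.1 -249.1  169.2] xang 122.35 F [-3.6  3.3 12.6] M [0.76 0.89 0.18] w 12.9 q6 -1.066
slide [ 0.4 -4.1 -0.8] rot [ 0.69  0.65 17.36]
```

```bash
python3 -m pendant '{"rot":[[0,0,4],[0,0,8],[0,0,12],[0,0,15],[0,0,18],[0,0,18]],"slide":[[0.001,0,0.0038],[0.001,0,0.0038],[0.001,0,0.0038],[0.001,0,0.0038],[0.001,0,0.0038],[0.001,0,0.0038]],"grip":[0.005,0.005,0.005,0.005,0.005,0.005]}' 60
python3 - <<'E'
from h import *
need(570.4,-251,170,105)
b,_=shot('side','side3')
cv2.imwrite('pics/crop4.png',cv2.resize(b[210:370,470:630],(600,600),interpolation=cv2.INTER_CUBIC)[:,:,::-1])
E
```

```text
t: 9.15
position: [573.2, -248.9, 169.5]
orientation: [0.009, 0.613, 0.79, 0.002]
ft_force: [-5.5, 1.5, 12.4]
gripper_width: 13.3
t 9.15 pos [ 573.2 -248.9  169.5] xang 104.35 F [-5.5  1.5 12.4] M [0.28 1.35 0.4 ] w 13.3 q6 -0.751
slide [-1.4 -3.2 -0.6] rot [ 0.82  0.71 -0.64]
```

View pics/crop4.png

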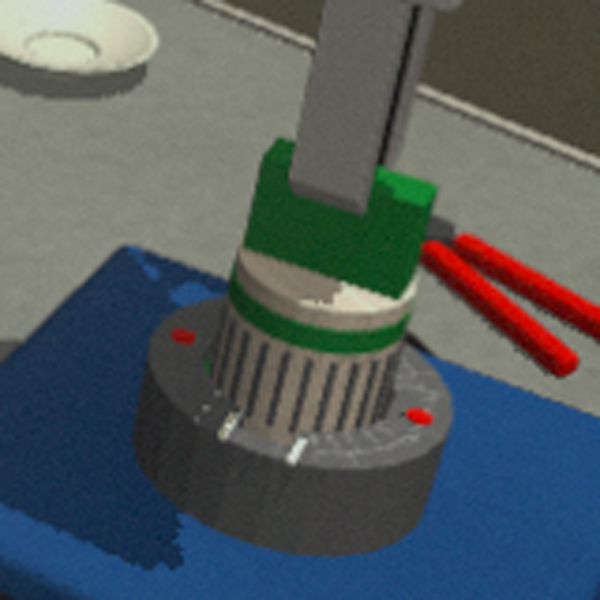

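The cartridge is seated and the fin lies along the red dots (183,337) and (420,415). It has turned 94° and the moment about z has risen, which fits being at the stop. I'll ease the push.

```bash
python3 -m pendant '{"rot":[[0,0,1],[0,0,1],[0,0,1],[0,0,1],[0,0,1],[0,0,1],[0,0,1],[0,0,1]],"slide":[[0,0,0.002],[0,0,0],[0,0,-0.002],[0,0,-0.003],[0,0,-0.0045],[0,0,-0.006],[0,0,-0.006],[0,0,-0.006]],"grip":[0.005,0.005,0.005,0.005,0.005,0.005,0.005,0.005]}' 60
python3 -c "
from h import *
need(570.4,-251,170,105)"
```

```text
t: 10.0
position: [572.5, -248.8, 174.7]
orientation: [0.008, 0.62, 0.785, 0.002]
ft_force: [-3.1, -0.2, -0.2]
gripper_width: 13.3
t 10.0 pos [ 572.5 -248.8  174.7] xang 103.39 F [-3.1 -0.2 -0.2] M [0.08 1.11 0.29] w 13.3 q6 -0.735
slide [-1.6 -2.6  4.7] rot [ 0.73  0.65 -1.61]
```

```bash
python3 -m pendant '{"rot":[[0,0,0],[0,0,0],[0,0,0],[0,0,0],[0,0,0],[0,0,0]],"slide":[[0,0,0],[0,0,0],[0,0,0],[0,0,0],[0,0,0],[0,0,0]],"grip":[0.015,0.025,0.035,0.045,0.05,0.05]}' 40
python3 - <<'E'
from h import *
need(570.4,-251,170,105)
b,_=shot('side','side4')
cv2.imwrite('pics/crop5.png',cv2.resize(b[210:370,470:630],(600,600),interpolation=cv2.INTER_CUBIC)[:,:,::-1])
E
```

```text
t: 10.6
position: [572.7, -248.8, 174.7]
orientation: [0.009, 0.62, 0.785, 0.002]
ft_force: [-0.6, -0.4, -0.3]
gripper_width: 49.1
t 10.6 pos [ 572.7 -248.8  174.7] xang 103.39 F [-0.6 -0.4 -0.3] M [-0.08  0.05  0.04] w 49.1 q6 -0.735
slide [-1.6 -2.8  4.7] rot [ 0.75  0.66 -1.61]
```

View pics/crop5.png

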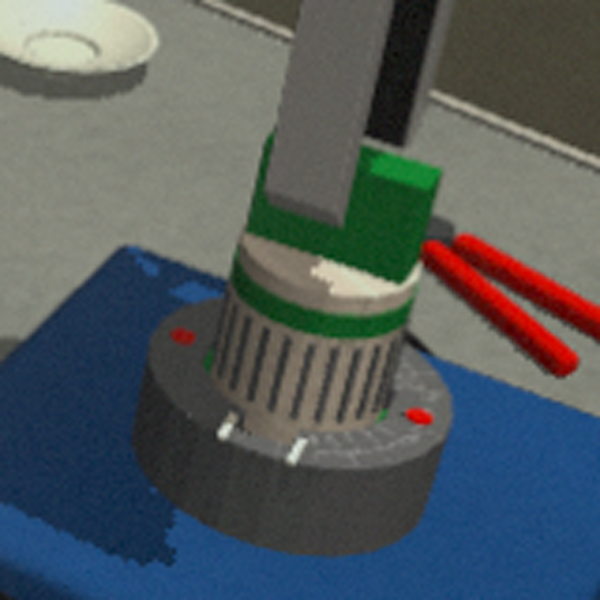

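The fingers are open and the cartridge has risen slightly. I'll back off upwards and measure its height: the fin top should be at about 179 mm if locked, and about 175 mm if not.

```bash
python3 -m pendant '{"rot":[[0,0,0],[0,0,0],[0,0,0],[0,0,0],[0,0,0],[0,0,0]],"slide":[[0,0,-0.01],[0,0,-0.03],[0,0,-0.06],[0,0,-0.1],[0,0,-0.12],[0,0,-0.12]],"grip":[0.05,0.06,0.07,0.07,0.07,0.07]}' 40
cat > m.py <<'E'
from h import *
import sys
from scipy.optimize import least_squares
need(573,-250,290,105)
b,d=shot('side',sys.argv[1]); hsv=cv2.cvtColor(b,cv2.COLOR_RGB2HSV)
s=(slice(225,365),slice(490,610)); yy,xx=np.mgrid[s]; P=withdepth('side',np.c_[xx.ravel(),yy.ravel()],d[s].ravel()); g=cv2.inRange(hsv,(50,100,30),(85,255,255))[s].ravel()>0
R=np.hypot(P[:,0]-573,P[:,1]+250)
F=P[g&(R<35)&(P[:,2]>150)]; print('fin z pct',np.percentile(F[:,2],[90,95,98,100]).round(1))
top=F[F[:,2]>np.percentile(F[:,2],98)-4]; h=np.histogram(F[:,2],np.arange(166,186,1)); print(h)
u,S,V=np.linalg.svd(F[:,:2]-F[:,:2].mean(0)); print('fin ang',np.degrees(np.arctan2(V[0,1],V[0,0])))
W=P[(~g)&(R<29)&(P[:,2]>112)&(P[:,2]<142)]
for lo,hi in((112,126),(126,140)):
    Q=W[(W[:,2]>lo)&(W[:,2]<hi)]; r=least_squares(lambda c:np.hypot(Q[:,0]-c[0],Q[:,1]-c[1])-24,[573,-250],loss='soft_l1'); print('axis',r.x.round(2),len(Q))
T=P[(~g)&(R<22)&(P[:,2]>141)&(P[:,2]<152)]; print('cyl top z',np.median(T[:,2]),len(T))
rim=P[(R>30)&(R<41)&(abs(P[:,2]-102)<5)]; print('rim z',np.median(rim[:,2]))
a,d2=shot('top',sys.argv[1]+'t'); hs=cv2.cvtColor(a,cv2.COLOR_RGB2HSV); ys,xs=np.nonzero(cv2.inRange(hs,(50,100,30),(85,255,255))); P=withdepth('top',np.c_[xs,ys],d2[ys,xs]); k=(P[:,2]>150)&(P[:,2]<200)&(np.hypot(P[:,0]-573,P[:,1]+250)<40)
print('top fin z',np.median(P[k,2]) if k.sum() else None,k.sum(),P[k].mean(0) if k.sum() else '')
cv2.imwrite('pics/c_'+sys.argv[1]+'.png',np.hstack([cv2.resize(b[210:370,470:630],(400,400),interpolation=cv2.INTER_CUBIC),cv2.resize(a[100:220,440:560],(400,400),interpolation=cv2.INTER_CUBIC)])[:,:,::-1])
E
python3 m.py side5
```

```text
t: 11.25
position: [572.1, -248.5, 300.5]
orientation: [0.013, 0.62, 0.785, 0.003]
ft_force: [0.1, -0.4, -0.4]
gripper_width: 70.3
t 11.25 pos [ 572.1 -248.5  300.5] xang 103.38 F [ 0.1 -0.4 -0.4] M [-0.05  0.   -0.05] w 70.3 q6 -0.735
slide [-1.5  0.3 10.6] rot [ 1.17  1.04 -1.61]
fin z pct [178.6 179.  179.4 180.6]
(array([ 44,  35,  43,  36,  46,  37,  41,  34,  36,  46,  33,  78, 182,
        65,   2,   0,   0,   0,   0]), array([166, 167, 168, 169, 170, 171, 172, 173, 174, 175, 176, 177, 178,
       179, 180, 181, 182, 183, 184, 185]))
fin ang -73.7373430278809
axis [ 572.6  -250.18] 537
axis [ 572.68 -250.21] 300
cyl top z 147.15477758662036 254
rim z 102.03506124065356
top fin z 179.60876597723984 369 [ 571.34122882 -247.56822448  177.29168879]
```

View pics/c_side5.png

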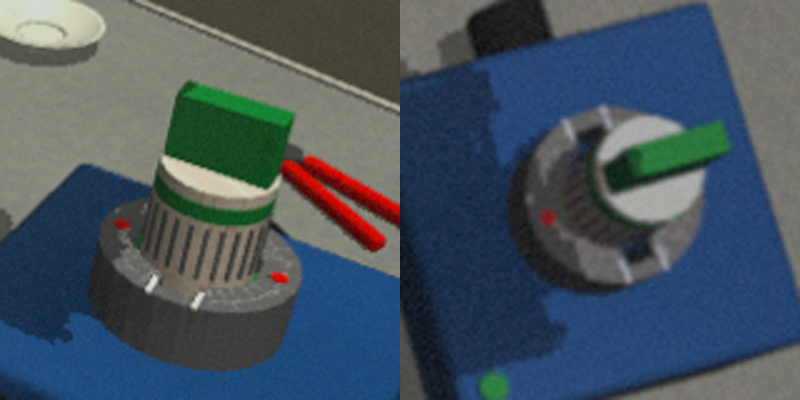

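The fin top is at about 178.5–179.5 mm and the cylinder top at 147 mm, so the foot is at about 83 mm, which is the locked height. The axis is within 0.6 mm of the ring's, the fin lies along the red dots, and the gripper is clear. I'll hand it in.

```bash
python3 -c "
from h import *
print(manip.finish_job())"
```

```text
the job is handed in; nothing more can be done
None
```

The fresh cartridge is locked in the extractor's socket ring and I've handed the job in; no verdict came back. I gripped it by the green fin and lined its lugs up with the notches seen in the camera (about 19° in the world frame). I then pushed it down with about 15 N, twisted it 94° clockwise to the stop, eased off and let go.

**Last checks, all consistent with a locked cartridge:**
- **Height:** the fin top is at about 179 mm and the cylinder top at 147 mm, so the foot is at about 83 mm, the locked height. If it had not lifted into the lock, the fin top would be near 175 mm.
- **Position:** its axis is about 0.6 mm from the ring's, and two fits at different heights differ by 0.1 mm, so it stands upright.
- **Angle:** the fin is about 2° from the extractor's y axis.
- **Force:** wrist readings stayed at about 14 N or less, well below the 50 N limit; I only read them between moves.
- **Gripper:** it is about 120 mm above its release height and touching nothing.

**Not checked or in disagreement:**
- **Used cartridge:** I didn't measure it again. The arm only passed well above it.
- **Plate:** I didn't read its press directly; I inferred about 6 mm from the foot height.
- **Cameras:** the top camera's fin centre was about 3 mm off the side camera's axis. I put this down to visible fin sides skewing its average, and trusted the side view.

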